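# Set the display lectern by its rim-marked wheel and stand the boxed game on it

### The job

Set up the little display lectern: turn its handwheel until the red mark on the wheel's rim meets the pointer on the far side, so that the board tips up to its display angle, and let go of the wheel; move the board by the wheel only. Then set the black boxed game with the reddish jagged peaks upright on the lectern's ledge, centred, its broad face flat against the board, easing it down without letting it drop or topple, and leave the candle and the other box where they are.

Things in the scene. Friction and masses are not known exactly. Their poses are not given: they have to be found in the camera images.
- lectern: the lectern's fixed base: dark steel plate 105 x 180 x 10 mm (x -63..42, y -90..90 mm) on the counter. Origin on the counter under the board's hinge line; x is the way the board's face looks (roughly away from the robot), y along the hinge, z up. Board on the -y half (y -80..-16 mm); grey gearbox, 62 mm high, on the +y half, its wheel on top at x -24, y 52 mm
- wheel_top (a point): centre of the handwheel's top, on its upright axis, 116 mm above the counter; it turns with the wheel. The black fluted hub to grip is 61 mm across, 85 to 116 mm above the counter; below it is a pale graduated skirt 76 mm across, 74 to 85 mm above the counter. Turning takes about 0.35 N m; the wheel stays where it is left
- lectern_wheel: the handwheel, origin on its axis at the skirt's underside, 74 mm above the counter, z up; the red mark lies 3.281 rad (188 degrees) anticlockwise of its x axis. Clockwise from above raises the board, 1 rad for 4 rad of wheel. It starts 1.18 to 2.83 rad anticlockwise of its setting (mark on pointer); stops lie 3.28 rad anticlockwise and 1.12 rad clockwise of the setting
- wheel_mark (a point): middle of the red mark, 3.6 mm wide, on the outer side of the wheel's skirt, 38 mm from the axis, 77 mm above the counter; it turns with the wheel. At the start it lies 1.18 to 2.83 rad anticlockwise (from above) of the pointer. The thin black marks are graduations every 15 degrees
- pointer_tip (a point): the point of the skirt's outer side that the pointer marks: 38 mm from the wheel's axis on the far (+x) side of the lectern, 77 mm above the counter. The pointer itself is a brass spike on a brass bracket on the gearbox; it rises just outside the skirt's lower edge, 42 mm from the axis, to 76 mm above the counter. When the wheel is set, wheel_mark and pointer_tip coincide
- seat (a point): middle of the inner corner where the tilting board's face meets its ledge, on the hinge line, 34 mm above the counter; it turns with the board. z runs up the board's face, x out of the face along the ledge's depth, y along the ledge. A box seated right has its underside's centre at y = 0, z = 0 and x = half its depth
- lectern_board: the tilting wooden board, same frame as seat: 64 mm wide, reaching 88 mm up from the ledge. The ledge is 48 mm deep, with a lip 8 mm high and 4 mm thick along its front. With the mark on the pointer the board leans back 25 degrees from vertical, its top towards lectern -x (the robot's side); at the start 42 to 66 degrees
- box_2: the product: black boxed card game with a pale band and reddish jagged peaks, 40 (x) x 50 (y) x 85 (z) mm, standing, 0.1 to 0.2 kg; origin at the centre of its underside. The broad faces (50 x 85 mm) look along x; the sides, 50 mm apart, along y. Either broad face may go against the board
- box_0: bystander: black boxed card game with red and pale squares, 22 x 66 x 92 mm, standing beyond the candle; origin under its centre
- candle_1: bystander: striped candle, 48 mm across and 65 mm high, left of the lectern, behind the rack; origin under its centre
- pouch_rack: fixed: tall rack of spectacle pouches left of the work, steel posts and clear trays, 410 mm high; it takes up x 0.30 to 0.47 m, y -0.11 to 0.19 m on the counter, above 10 mm its right edge is at y = -0.09 m
- pos_terminal: fixed: the till beyond the work; its sloping screen begins at x = 0.60 m, takes up y -0.30 to -0.09 m and 110 to 350 mm above the counter. Nothing else is above the work. A mug (90 mm high) and a stamp with its ink pad stand fixed between the box and the robot

How it is judged:
On the way, in this order (a step that is already met when the one before it is completed fails the run):
1. the wheel's red mark is on the pointer and the wheel is released (distance between wheel_mark and pointer_tip below 0.004 m and contact force between the fingers and lectern_wheel below 0.2 N), for 0.2 s.
2. the box stands on the lectern's ledge, flat against the board, released (x of box_2 in the frame of seat between 0.013 and 0.027 m and y of box_2 in the frame of seat between -0.014 and 0.014 m and z of box_2 in the frame of seat between -0.003 and 0.005 m and angle between the z axis of box_2 and the z axis of seat, either way round below 0.07 rad and angle between the x axis of box_2 and the x axis of seat, either way round below 0.12 rad and contact force between box_2 and the fingers below 0.1 N and linear speed of box_2 below 0.02 m/s), for 0.2 s.
At the end, for the whole second after the job is handed in: the red mark is within 4 mm of the pointer; the box stands at rest, released, on the ledge: underside within 5 mm of the ledge, a broad face within about 7 mm of the board and parallel to it (4 degrees in lean, 7 degrees about its height), centred along the ledge to 14 mm (all of step 1 and all of step 2); the robot touches nothing.
It fails at once if the candle or the other box is moved by more than 20 mm (distance of any of box_0, candle_1 from where it was at the start of the episode above 0.02 m).
It fails at once if the board is pushed or lifted by the robot itself (over 12 N) in place of the wheel (contact force between any of the fingers, the arm and lectern_board above 12 N).
It fails at once if the box, let go near the board, drops or topples onto it (contact force between box_2 and the fingers below 0.05 N and distance between box_2 and seat below 0.12 m and (angular speed of box_2 above 4.5 rad/s or linear speed of box_2 above 0.45 m/s)).
It fails at once if the box is struck down on the board (over 80 N) (contact force between box_2 and lectern_board above 80 N).
It also fails if it takes over 58 s, if anything falls off the work surface, if the arm or the gripper's body presses on something with over 40 N, if the wrist force passes 120 N, or if a joint passes its speed limit or range.

### The arm

A 7-joint arm with a two-finger parallel gripper is mounted at the origin on a cart in front of the work surface, level with it; the furniture and walls round the work are solid. World frame = base frame: x ahead of the robot, y to its left, z up, the work surface at z = 0. Lengths are in m, angles in rad, forces in N, time in s.
With the tool pointing down it reaches from about 0.425 to 0.875 m from the base axis. Payload 4.7 kg.
Tool frame: the origin (TCP) lies midway between the tips of the shut fingers; the grasp point (between the pads) lies 19 mm behind it; z points along the fingers, y is the line along which they close (so a half turn about z gives the same grasp; the last joint's range is limited). The gripper opens to 87 mm and grips with 3 to 60 N. Pads are 19 mm wide; open, the fingers measure 117 mm over their backs; the gripper's body (75 mm by 190 mm) begins 51 mm behind the grasp point.
Start: joints at [1.357, 0.321, -0.07, 1.45, 0.023, 1.371, -0.057], TCP at [0.147, -0.633, 0.223] pointing down, gripper open.
Joint ranges: [-2.86, 2.86], [-0.3, 2.09], [-1.38, 1.24], [0.06, 2.45], [-1.56, 4.7], [0.09, 2.05], [-2.69, 2.69]. Speed limits (rad/s): [2.57, 2.57, 3.14, 3.14, 3.14, 3.14, 3.14].

### API

Orientations are given as a rotation vector (axis times angle).
In Python, from bench import ctrl gives the robot as it stands.
- The arm moves only by the shell command python3 inch.py 'ROWS' [FORCE]. ROWS is a JSON list of rows, 1 to 20 of them, each of 5 numbers: dx, dy, dz in m, then a turn about the tool's z in rad, then the opening from 0.0 (shut) to 1.0 (fully open); each row is the pose to reach, as a shift and turn from the pose commanded when the command began, along the tool's axes at that moment; what a row does not reach only later rows make up. A row lasts 1/10 s, in which the tool goes at most 0.05 m and 0.15 rad, less where a joint would pass 70% of its speed; a pose out of reach is approached as far as the arm can. The fingers move at their own pace and stop on an object; FORCE is the grip in N (left out, the last holds). Time passes only in rows, so rows that do not move let the fingers close. It prints the time, the measured TCP pose, the force, the opening and the grip force at its end. Input that does not fit is refused with a message, and nothing moves.
- ctrl.get_state(): the state, without advancing time (a new reading comes with each control period).
- ctrl.get_image(name): name is "scene" or "top" or "wrist"; returns the picture (384x512x3 uint8, red, green, blue); there is no depth.
- ctrl.camera_model(name): a dict with "vertical_fov" (degrees; the focal length in pixels is half the picture's height over the tangent of half this angle, whatever the lens; pixels are square), "cx", "cy" (the principal point, pixels), "k1" (the pictures are not rectified: a ray, as slopes to the right and down, at radius r is drawn at 1 + k1 r^2 times it, then the intrinsics apply), "rvec" (rotation vector, rad) and "tvec" (3), from world to camera coordinates, as OpenCV has them; the wrist camera has in their place "hand_eye" (4x4, takes a point from camera to tool coordinates, whose origin is the TCP and whose axes are the flange's). Camera axes: x right, y down, z forward; pixel columns grow to the right and rows downward; lengths in m; the calibration is good to about 2 mm. A picture is of the moment at which its call begins: read the wrist's pose just before it. camera_model takes no time and is no camera call.
- ctrl.close_job(): hands the job in; it is judged then, once.
The state is a dict: "time": time; "joint_positions": joint angles; "qd": joint speeds; "joint_torque": joint torques, N m; "position": TCP position; "tool_rot": TCP orientation; "ft_force": force on the tool from outside, world axes, zero at the start; "torque": the same for the moment, N m; "grip_width": opening from 0.0 (shut) to 1.0 (fully open); "grip_force": force on a finger pad.
Only numpy, scipy, OpenCV 4.12 (cv2) and the standard library are available. Lean on these libraries where they do the work, as an engineer would, in place of code of your own. Each camera call takes 0.05 s, during which the arm holds its last target. There are 200 camera calls.

## Working session

There is one attempt and no reset: what is moved stays moved. The work goes in short steps, Python scripts to look and compute and a shell command to move; the robot and the scene stay as the last step left them, time stands still between calls to the robot, and variables do not carry over. Pictures are saved under pics/ and viewed, at most 10 in all, crops included, and the job is handed in when it is done.

```bash
ls; mkdir -p pics; python3 - <<'E'
from bench import ctrl
import cv2,numpy as np
s=ctrl.get_state();print({k:np.round(v,3) for k,v in s.items()})
for n in("scene","top","wrist"):
    print(n,ctrl.camera_model(n))
    if n!="wrist":
        im=ctrl.get_image(n);cv2.imwrite(f"pics/{n}0.png",im[:,:,::-1])
E
```

```text
bench.py
inch.py
pics
{'time': np.float64(0.0), 'joint_positions': array([ 1.357,  0.322, -0.07 ,  1.452,  0.023,  1.371, -0.057]), 'qd': array([-0.001, -0.   , -0.001,  0.001,  0.001, -0.001,  0.001]), 'joint_torque': array([-1.0000e-03, -4.9129e+01, -4.0400e-01, -3.1253e+01, -6.4000e-02,
        4.4000e-02,  0.0000e+00]), 'position': array([ 0.147, -0.633,  0.221]), 'tool_rot': array([-3.119e+00, -3.570e-01,  1.000e-03]), 'ft_force': array([-0.264,  0.515, -0.042]), 'torque': array([ 0.005, -0.037, -0.035]), 'grip_force': np.float64(0.0), 'grip_width': np.float64(1.001)}
scene {'vertical_fov': 53.43857474386411, 'cx': 258.2934139604944, 'cy': 193.7805469129923, 'k1': -0.017992779678947496, 'rvec': array([ 2.19033336, -0.52514122,  0.27850969]), 'tvec': array([-0.55330251,  0.17848789,  0.79467312])}
top {'vertical_fov': 45.20388573458797, 'cx': 253.9147101497714, 'cy': 187.01770553823414, 'k1': -0.12804355371757842, 'rvec': array([ 2.17496562, -2.17262801,  0.0837432 ]), 'tvec': array([-0.13832601,  0.58679007,  1.32689943])}
wrist {'vertical_fov': 60.98939764908198, 'cx': 257.95153557403034, 'cy': 188.28294823818632, 'k1': -0.024781210173939815, 'hand_eye': array([[ 1.07844212e-04, -9.67736471e-01, -2.51964503e-01,
         6.79018581e-02],
       [ 9.99999954e-01,  3.28103567e-05,  3.01996620e-04,
         5.42647079e-04],
       [-2.83986099e-04, -2.51964524e-01,  9.67736430e-01,
        -1.63227049e-01],
       [ 0.00000000e+00,  0.00000000e+00,  0.00000000e+00,
         1.00000000e+00]])}
```

View pics/scene0.png

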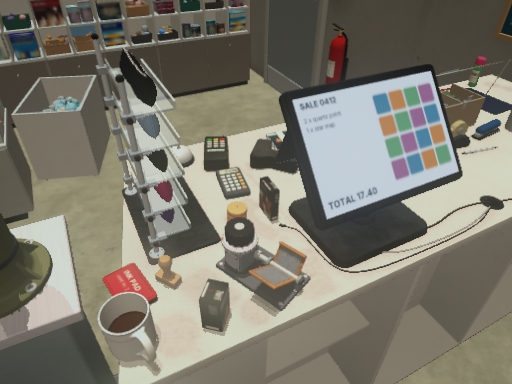

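View pics/top0.png

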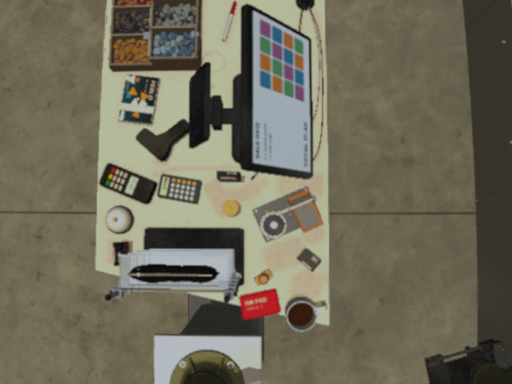

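The scene view shows the wheel at about (240,232), the board at (285,268) and the product box at (214,305). In the top view the wheel is at (272,225), the board at (305,207) and the box at (309,260). The candle is at (231,208) and the other box at (230,176).

```bash
cat > h.py <<'E'
from bench import ctrl
import cv2,numpy as np
from scipy.spatial.transform import Rotation as R
def cam(n,st=None):
    m=ctrl.camera_model(n);f=192/np.tan(np.radians(m["vertical_fov"])/2)
    K=np.array([[f,0,m["cx"]],[0,f,m["cy"]],[0,0,1]]);d=np.array([m["k1"],0,0,0.])
    if n=="wrist":
        T=np.eye(4);T[:3,:3]=R.from_rotvec(st["tool_rot"]).as_matrix();T[:3,3]=st["position"]
        W=np.linalg.inv(T@m["hand_eye"]);return K,d,W[:3,:3],W[:3,3]
    return K,d,R.from_rotvec(m["rvec"]).as_matrix(),np.array(m["tvec"])
def proj(P,c):
    K,d,r,t=c;return cv2.projectPoints(np.array(P,float).reshape(-1,1,3),cv2.Rodrigues(r)[0],t,K,d)[0].reshape(-1,2)
def ray(uv,c):
    K,d,r,t=c;u=cv2.undistortPoints(np.array(uv,float).reshape(-1,1,2),K,d,None,None,None).reshape(-1,2) if 0 else cv2.undistortPointsIter(np.array(uv,float).reshape(-1,1,2),K,d,None,None,(3,100,1e-10)).reshape(-1,2)
    return -r.T@t,np.c_[u,np.ones(len(u))]@r
def onz(uv,z,c):
    o,v=ray(uv,c);z=np.atleast_1d(z);return o+v*((z-o[2])/v[:,2])[:,None]
E
python3 - <<'E'
from h import *
c=cam("top")
print(onz([(272,225),(309,260),(231,208)],[.116,.085,.065],c).round(4))
a=cv2.imread("pics/top0.png")[175:285,245:335];b=cv2.imread("pics/scene0.png")[205:335,190:320]
a=cv2.resize(a,None,fx=4.4,fy=4.4,interpolation=2);b=cv2.resize(b,None,fx=3,fy=3,interpolation=2)
o=np.zeros((max(a.shape[0],b.shape[0]),a.shape[1]+b.shape[1],3),np.uint8);o[:a.shape[0],:a.shape[1]]=a;o[:b.shape[0],a.shape[1]:]=b
cv2.imwrite("pics/crop1.png",o);print(o.shape)
E
```

```text
[[ 0.4757 -0.1877  0.116 ]
 [ 0.3788 -0.2912  0.085 ]
 [ 0.5238 -0.0732  0.065 ]]
(484, 786, 3)
```

View pics/crop1.png

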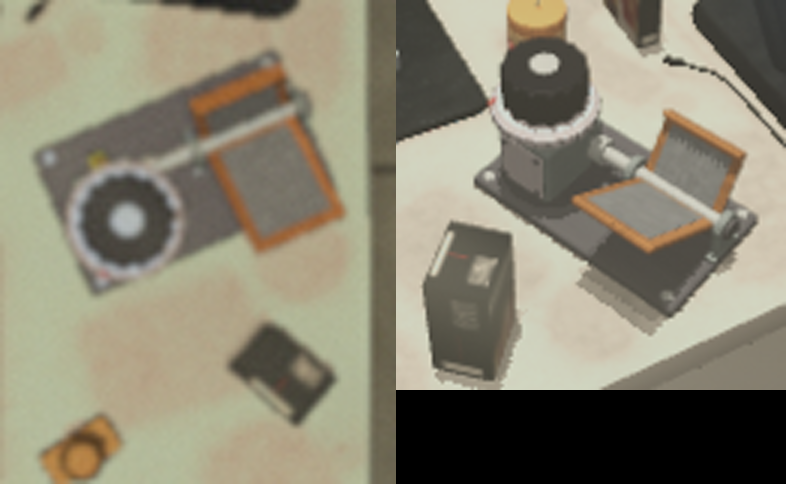

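The crop shows the plate's corners at (35,155), (95,295) and (275,52), the brass pointer at (97,160), and the red mark near (103,272) on the robot's side of the wheel. The box's top is a rectangle centred at about (283,372). Next I'll measure these with masks.

```bash
cat > m.py <<'E'
from h import *
def circ(n,im,w,yaw=None):
    """red mark / brass on skirt near wheel w(x,y)"""
    c=cam(n);a=im.astype(int);r,g,b=a[...,0],a[...,1],a[...,2]
    vv,uu=np.mgrid[:384,:512]
    cen=proj([[w[0],w[1],.08]],c)[0];px=np.linalg.norm(proj([[w[0]+.038,w[1],.08]],c)[0]-cen)
    near=np.hypot(uu-cen[0],vv-cen[1])<px*1.25
    red=near&(r-np.maximum(g,b)>25)&(np.abs(g-b)<45)&(g-b<25)
    wt=(r-np.maximum(g,b))*red
    if wt.sum()==0: print(n,"no red");return None
    p=(wt.sum() and np.array([(uu*wt).sum(),(vv*wt).sum()])/wt.sum())
    q=onz([p],.077,c)[0][:2]-w
    print(n,"red",red.sum(),p.round(1),"r",np.hypot(*q).round(4),"ang",np.degrees(np.arctan2(q[1],q[0])).round(1))
    return q
E
python3 - <<'E'
from m import *
top=cv2.imread("pics/top0.png")[:,:,::-1];sc=cv2.imread("pics/scene0.png")[:,:,::-1]
c=cam("top");cs=cam("scene")
# white cap centre (top of hub)
def blob(im,c0,rad,f):
    vv,uu=np.mgrid[:384,:512];a=im.astype(int);m=(np.hypot(uu-c0[0],vv-c0[1])<rad)&f(a)
    return np.array([uu[m].mean(),vv[m].mean()]),m.sum()
f=lambda a:a.min(-1)>110
pt,n1=blob(top,(273.5,225),7,f);ps,n2=blob(sc,(239,226),8,f)
print(pt,n1,ps,n2,onz([pt],.116,c),onz([ps],.116,cs))
w=(onz([pt],.116,c)[0]+onz([ps],.116,cs)[0])[:2]/2
w1=onz([pt],.116,c)[0][:2]
circ("top",top,w1);circ("scene",sc,onz([ps],.116,cs)[0][:2])
cor=onz(np.array([(35,155),(95,295),(275,52)])/4.4+[245,175],.01,c)[:,:2];print(cor.round(4))
for i,j in((1,0),(2,0)):
    d=cor[j]-cor[i];print(np.degrees(np.arctan2(d[1],d[0])),np.hypot(*d))
br,n=blob(top,(267,211.5),4,lambda a:(a[...,0]-a[...,2]>45));q=onz([br],.07,c)[0][:2]-w1;print("brass",br,n,q,np.degrees(np.arctan2(q[1],q[0])))
# box top in the top view
bm=np.zeros((384,512),np.uint8);bm[243:276,294:324]=(top[243:276,294:324].max(-1)<115)
k=max(cv2.findContours(cv2.morphologyEx(bm,cv2.MORPH_CLOSE,np.ones((5,5))),0,1)[0],key=cv2.contourArea)
rc=cv2.minAreaRect(k);print(rc);B=onz(cv2.boxPoints(rc),.085,c)[:,:2];print(B.round(4),B.mean(0))
for i in(0,1):
    d=B[i+1]-B[i];print(np.degrees(np.arctan2(d[1],d[0])),np.hypot(*d))
E
```

```text
[273.5 224.5] 52 [238.91803279 225.80327869] 61 [[ 0.4770476  -0.19176752  0.116     ]] [[ 0.47708737 -0.19314564  0.116     ]]
top red 2 [268.4 237. ] r 0.037 ang 159.7
scene red 9 [222.4 235.9] r 0.037 ang 136.3
[[ 0.5195 -0.1348]
 [ 0.426  -0.175 ]
 [ 0.5889 -0.2964]]
23.274494476126097 0.10171837535472653
113.25370171332084 0.1758510577917316
brass [266.63636364 211.09090909] 11 [0.03791082 0.01772801] 25.061923782958736
((308.81964111328125, 259.0163879394531), (20.741973876953125, 14.084056854248047), 39.80556869506836)
[[ 0.385  -0.2561]
 [ 0.4149 -0.2812]
 [ 0.378  -0.3254]
 [ 0.3482 -0.3002]] [ 0.38152531 -0.29073519]
-40.1098087642059 0.03904911132599595
-129.83123550929238 0.05753954022262154
```

```bash
cat > d.py <<'E'
from h import *
def psi(s):
    y=R.from_rotvec(s["tool_rot"]).as_matrix()[:,1];return np.degrees(np.arctan2(y[1],y[0]))
def go(p,ps=None):
    s=ctrl.get_state();M=R.from_rotvec(s["tool_rot"]).as_matrix()
    print("pos",np.round(s["position"],4),"psi",psi(s).round(2),"j7",s["joint_positions"][6].round(3),"tilt",np.degrees(np.arccos(-M[2,2])).round(2),"t",s["time"])
    print("shift",(M.T@(np.array(p)-s["position"])).round(4),"turn",None if ps is None else np.radians(psi(s)-ps).round(4))
E
python3 -c "
from d import *
go([.477,-.1925,.23],50)"
```

```text
pos [ 0.1466 -0.6327  0.2216] psi -76.95 j7 -0.057 tilt 0.1 t 0.1
shift [ 0.4212 -0.3543 -0.0079] turn -2.2157
```

```bash
python3 inch.py '[[0.04, -0.035, -0.008, -0.15, 1], [0.08, -0.07, -0.008, -0.3, 1], [0.12, -0.1, -0.008, -0.45, 1], [0.16, -0.135, -0.008, -0.6, 1], [0.2, -0.17, -0.008, -0.75, 1], [0.24, -0.2, -0.008, -0.9, 1], [0.28, -0.235, -0.008, -1.05, 1], [0.32, -0.27, -0.008, -1.2, 1], [0.36, -0.3, -0.008, -1.35, 1], [0.4, -0.335, -0.008, -1.5, 1], [0.421, -0.354, -0.008, -1.65, 1], [0.421, -0.354, -0.008, -1.8, 1], [0.421, -0.354, -0.008, -1.95, 1], [0.421, -0.354, -0.008, -2.1, 1], [0.421, -0.354, -0.008, -2.215, 1], [0.421, -0.354, -0.008, -2.215, 1], [0.421, -0.354, -0.008, -2.215, 1]]' 40
python3 - <<'E'
from d import *
go([.477,-.1925,.23],50)
s=ctrl.get_state();im=ctrl.get_image("wrist");cv2.imwrite("pics/w1.png",im[:,:,::-1])
np.save("pics/s1.npy",np.r_[s["position"],s["tool_rot"]])
c=cam("wrist",s);print(proj([[.477,-.1925,.116],[.477,-.1925,.077]],c))
E
```

```text
time: 1.8
position: [0.4767, -0.1933, 0.2303]
tool_rot: [-1.08, -2.95, 0.0]
ft_force: [0.1, 0.1, 0.4]
grip_width: 0.999
grip_force: 0.0
pos [ 0.4767 -0.1933  0.2303] psi 49.8 j7 1.177 tilt 0.03 t 1.8
shift [0.0003 0.0008 0.0003] turn -0.0035
[[259.88758228 183.93143228]
 [259.69489036 174.58244448]]
```

View pics/w1.png

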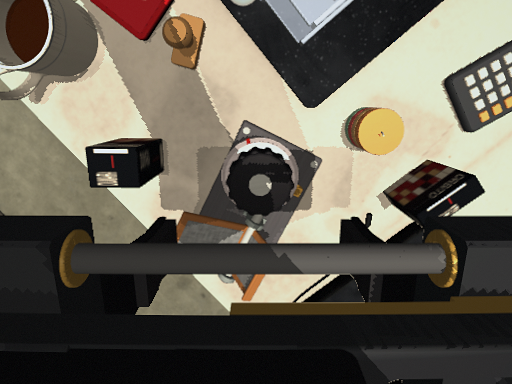

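The wrist view shows the wheel cap at (261,184), close to the predicted (260,184). The red mark is near (250,142) on the skirt and the brass pointer at (299,190). The box sits at (123,162).

```bash
cat > wm.py <<'E'
from d import *
def run(im,s,w,z=.077):
    c=cam("wrist",s);a=im.astype(int);r,g,b=a[...,0],a[...,1],a[...,2];vv,uu=np.mgrid[:384,:512]
    k=proj([[w[0],w[1],.08],[w[0]+.027,w[1]+.027,.08]],c);near=np.hypot(uu-k[0,0],vv-k[0,1])<1.2*np.hypot(*(k[1]-k[0]))
    cap=(np.hypot(uu-k[0,0],vv-k[0,1]-9)<14)&(a.min(-1)>120);p=np.array([[uu[cap].mean(),vv[cap].mean()]]);W=onz(p,.116,c)[0];print("cap",p,cap.sum(),W.round(4))
    for nm,m,zz in(("red",near&(r>90)&(r>1.6*g)&(r>1.6*b),z),("brass",near&(r-b>60)&(g>.5*r)&(g>1.3*b)&(r>100),.072)):
        if m.sum()==0: print(nm,"none");continue
        p=np.array([[uu[m].mean(),vv[m].mean()]]);q=onz(p,zz,c)[0][:2]-w
        print(nm,m.sum(),p.round(1),"r",np.hypot(*q).round(4),"ang",np.degrees(np.arctan2(q[1],q[0])).round(1))
E
python3 - <<'E'
from wm import *
v=np.load("pics/s1.npy");s=dict(position=v[:3],tool_rot=v[3:])
im=cv2.imread("pics/w1.png")[:,:,::-1];run(im,s,np.array([.477,-.1925]))
c=cam("wrist",s)
m=np.zeros((384,512),np.uint8);m[130:200,75:170]=im[130:200,75:170].max(-1)<75
k=max(cv2.findContours(m,0,1)[0],key=cv2.contourArea);print(cv2.contourArea(k),cv2.approxPolyDP(k,4,True).reshape(-1,2).tolist())
# box top corners predicted from earlier estimate
B=[[.385,-.2561,.085],[.4149,-.2812,.085],[.378,-.3254,.085],[.3482,-.3002,.085]]
print(proj(B,c).round(1).tolist())
go([.477,-.192,.092],50)
cv2.imwrite("pics/w1c.png",cv2.resize(im[110:230,70:320],None,fx=3,fy=3,interpolation=2)[:,:,::-1])
E
```

```text
cap [[268.48148148 184.7037037 ]] 27 [ 0.4824 -0.1872  0.116 ]
red 19 [[247.8 140.5]] r 0.0356 ang 158.7
brass 45 [[298.2 191.2]] r 0.0434 ang 24.8
3163.0 [[161, 139], [86, 147], [90, 186], [140, 186], [163, 170]]
[[146.0, 146.3], [149.6, 186.1], [91.4, 186.5], [86.3, 146.8]]
pos [ 0.4768 -0.1933  0.2304] psi 49.82 j7 1.178 tilt 0.02 t 1.85
shift [0.0006 0.0011 0.1384] turn -0.0031
```

View pics/w1c.png

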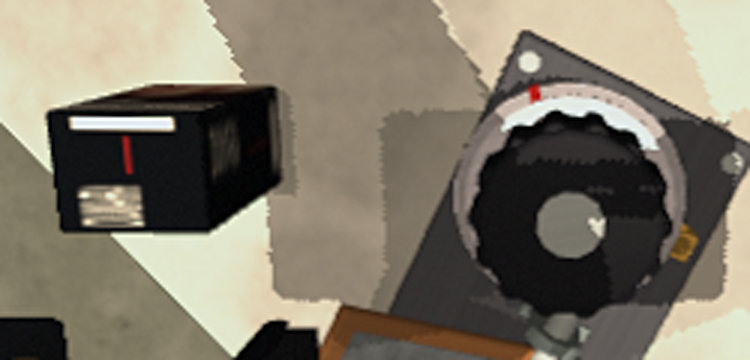

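```bash
python3 inch.py '[[0.0006, 0.001, 0.05, 0, 1], [0.0006, 0.001, 0.1, 0, 1], [0.0006, 0.001, 0.13, 0, 1], [0.0006, 0.001, 0.141, 0, 1], [0.0006, 0.001, 0.141, 0, 1], [0.0006, 0.001, 0.141, 0, 0.5], [0.0006, 0.001, 0.141, 0, 0.5], [0.0006, 0.001, 0.141, 0, 0.5], [0.0006, 0.001, 0.141, 0, 0.5], [0.0006, 0.001, 0.141, 0, 0.5]]' 45
python3 -c "
from d import *
go([.477,-.192,.089],50)"
```

```text
time: 2.85
position: [0.4779, -0.1922, 0.0905]
tool_rot: [1.075, 2.95, -0.0]
ft_force: [0.5, 0.5, 3.1]
grip_width: 0.692
grip_force: 45.0
pos [ 0.4779 -0.1922  0.0905] psi 49.95 j7 1.103 tilt 0.11 t 2.85
shift [ 0.0009 -0.0004  0.0015] turn -0.0008
```

```bash
python3 inch.py '[[0, 0, 0, 0.12, 0.5], [0, 0, 0, 0.24, 0.5], [0, 0, 0, 0.36, 0.5], [0, 0, 0, 0.48, 0.5], [0, 0, 0, 0.6, 0.5], [0, 0, 0, 0.72, 0.5], [0, 0, 0, 0.84, 0.5], [0, 0, 0, 0.96, 0.5], [0, 0, 0, 1.08, 0.5], [0, 0, 0, 1.2, 0.5], [0, 0, 0, 1.2, 0.5], [0, 0, 0, 1.2, 0.5]]'
python3 inch.py '[[0, 0, 0, 0, 1], [0, 0, 0, 0, 1], [0, 0, 0, 0, 1], [0, 0, 0, 0, 1]]'
python3 - <<'E'
from d import *
go([.477,-.192,.089],50)
for n in("scene","top"):cv2.imwrite(f"pics/{n}1.png",ctrl.get_image(n)[:,:,::-1])
a=cv2.imread("pics/scene1.png")[160:340,150:350];b=cv2.imread("pics/top1.png")[165:285,235:335]
cv2.imwrite("pics/c2.png",np.hstack([cv2.resize(a,(440,396)),cv2.resize(b,(330,396))]))
E
```

```text
time: 4.05
position: [0.4777, -0.1923, 0.0905]
tool_rot: [2.552, 1.831, 0.001]
ft_force: [-0.6, 0.3, 5.7]
grip_width: 0.696
grip_force: 45.0
time: 4.45
position: [0.4768, -0.1921, 0.0892]
tool_rot: [-2.553, -1.83, 0.001]
ft_force: [0.5, 0.8, -0.2]
grip_width: 0.953
grip_force: 0.0
pos [ 0.4768 -0.1921  0.0892] psi -18.75 j7 -0.072 tilt 0.04 t 4.45
shift [0.0001 0.0001 0.0002] turn -1.1999
```

View pics/c2.png

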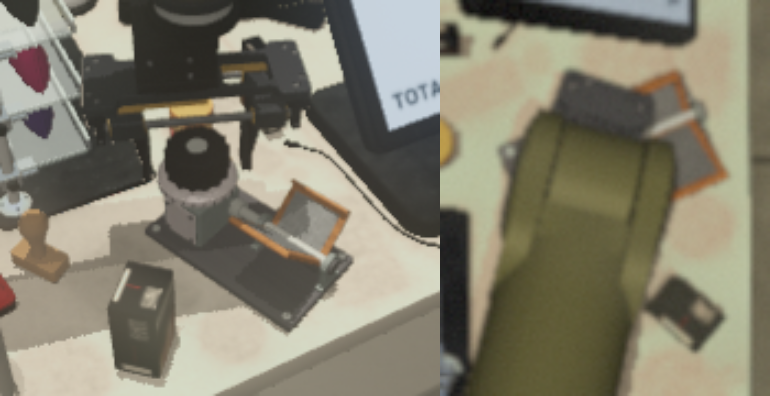

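The board has risen and the fingers are clear of the wheel. Next is the second stroke.

```bash
python3 inch.py '[[0, 0, 0, -0.15, 1], [0, 0, 0, -0.3, 1], [0, 0, 0, -0.45, 1], [0, 0, 0, -0.6, 1], [0, 0, 0, -0.75, 1], [0, 0, 0, -0.9, 1], [0, 0, 0, -1.05, 1], [0, 0, 0, -1.2, 1], [0, 0, 0, -1.2, 1], [0, 0, 0, -1.2, 0.5], [0, 0, 0, -1.2, 0.5], [0, 0, 0, -1.2, 0.5], [0, 0, 0, -1.2, 0.5], [0, 0, 0, -1.2, 0.5]]' 45
python3 inch.py '[[0, 0, 0, 0.12, 0.5], [0, 0, 0, 0.24, 0.5], [0, 0, 0, 0.36, 0.5], [0, 0, 0, 0.48, 0.5], [0, 0, 0, 0.6, 0.5], [0, 0, 0, 0.72, 0.5], [0, 0, 0, 0.84, 0.5], [0, 0, 0, 0.96, 0.5], [0, 0, 0, 1.07, 0.5], [0, 0, 0, 1.13, 0.5], [0, 0, 0, 1.13, 0.5], [0, 0, 0, 1.13, 0.5]]'
python3 inch.py '[[0, 0, 0, 0, 1], [0, 0, 0, 0, 1], [0, 0, 0, 0, 1], [0, 0, -0.05, 0, 1], [0, 0, -0.1, 0, 1], [0, 0, -0.14, 0, 1], [0, 0, -0.14, 0, 1], [0, 0, -0.14, 0, 1]]'
python3 - <<'E'
from wm import *
go([.477,-.192,.23],50)
s=ctrl.get_state();im=ctrl.get_image("wrist");run(im,s,np.array([.477,-.192]))
cv2.imwrite("pics/w2.png",im[:,:,::-1]);np.save("pics/s2.npy",np.r_[s["position"],s["tool_rot"]])
cv2.imwrite("pics/w2c.png",cv2.resize(im[100:240,150:390],None,fx=3,fy=3,interpolation=2)[:,:,::-1])
E
```

```text
time: 5.95
position: [0.4775, -0.1918, 0.0896]
tool_rot: [1.076, 2.951, 0.001]
ft_force: [1.3, -0.2, -0.2]
grip_width: 0.691
grip_force: 45.0
time: 7.15
position: [0.4778, -0.1917, 0.0896]
tool_rot: [2.488, 1.918, 0.002]
ft_force: [3.0, 1.6, -2.3]
grip_width: 0.691
grip_force: 45.0
time: 7.95
position: [0.4773, -0.1925, 0.2304]
tool_rot: [2.487, 1.916, 0.0]
ft_force: [-0.7, -0.7, -0.3]
grip_width: 0.997
grip_force: 0.0
pos [ 0.4773 -0.1925  0.2304] psi -14.78 j7 0.055 tilt 0.12 t 7.95
shift [ 0.0004 -0.0004  0.0004] turn -1.1307
cap [[nan nan]] 0 [nan nan nan]
red 18 [[287.8 152.4]] r 0.0361 ang 20.5
brass 95 [[289.9 145.7]] r 0.0417 ang 25.2wm.py:5: RuntimeWarning: Mean of empty slice.
  cap=(np.hypot(uu-k[0,0],vv-k[0,1]-9)<14)&(a.min(-1)>120);p=np.array([[uu[cap].mean(),vv[cap].mean()]]);W=onz(p,.116,c)[0];print("cap",p,cap.sum(),W.round(4))
  ret = ret.dtype.type(ret / rcount)
```

View pics/w2c.png

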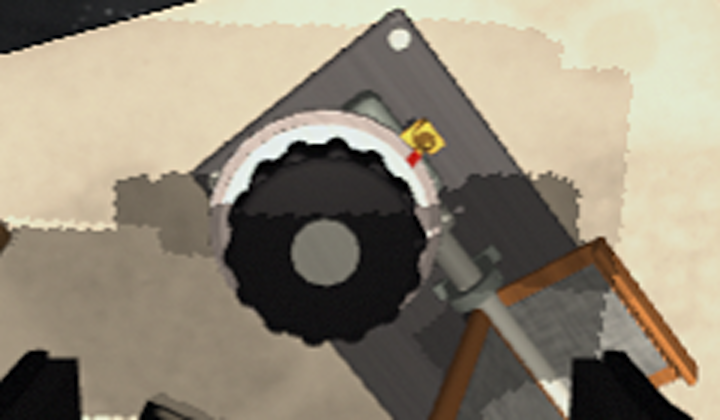

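The mark at (415,158) is just inside the brass pointer at (423,138), close to or on it. I'll check the angle against the plate's edges.

```bash
python3 - <<'E'
from wm import *
v=np.load("pics/s2.npy");s=dict(position=v[:3],tool_rot=v[3:]);c=cam("wrist",s)
X=lambda x,y:[x/3+150,y/3+100]
w=onz([X(325,252)],.116,c)[0];print(w)
v1=np.load("pics/s1.npy");c1=cam("wrist",dict(position=v1[:3],tool_rot=v1[3:]))
w1=onz([(260.3,184.3)],.116,c1)[0];print(w1)
e=onz([X(400,8),X(598,238),X(195,172)],.01,c)[:,:2]
for i,j in((0,1),(2,0)):
    d=e[j]-e[i];print("edge",np.degrees(np.arctan2(d[1],d[0])),np.hypot(*d))
for z in(.077,.08,.085):
    q=onz([(287.8,152.4)],z,c)[0]-w;q1=onz([(247.8,140.5)],z,c1)[0]-w1
    print(z,[(np.hypot(*a[:2]).round(4),np.degrees(np.arctan2(a[1],a[0])).round(1)) for a in(q,q1)])
for z in(.065,.07,.076):
    a=onz([(289.9,145.7)],z,c)[0]-w;print(z,np.hypot(*a[:2]),np.degrees(np.arctan2(a[1],a[0])))
for yaw in(22,23.3,24.5):
    t=np.radians(yaw);print(yaw,(proj([[w[0]+r*np.cos(t),w[1]+r*np.sin(t),z] for r,z in((.038,.077),(.038,.074),(.038,.083),(.042,.076))],c)-[150,100])*3)
E
```

```text
[ 0.47731766 -0.19337024  0.116     ]
[ 0.47849149 -0.19249249  0.116     ]
edge -62.47206181521679 0.12131116498114838
edge 23.41547127532922 0.10169538628508452
0.077 [(np.float64(0.0364), np.float64(22.7)), (np.float64(0.036), np.float64(159.1))]
0.08 [(np.float64(0.0364), np.float64(23.5)), (np.float64(0.0363), np.float64(158.8))]
0.085 [(np.float64(0.0365), np.float64(24.9)), (np.float64(0.0368), np.float64(158.3))]
0.065 0.041908596378374866 25.579777751239035
0.07 0.04194760007092577 26.677274800560465
0.076 0.04201467367924065 27.990980920270108
22 [[418.31704113 155.25149279]
 [417.45058087 153.93069557]
 [420.09828453 157.96685187]
 [428.03440667 147.49244098]]
23.3 [[416.75624552 153.15473046]
 [415.90343275 151.85223269]
 [418.50946139 155.83251076]
 [426.31717877 145.17308115]]
24.5 [[415.27115322 151.25006647]
 [414.43136087 149.96420999]
 [416.99762723 153.893672  ]
 [424.68282071 143.06598593]]
```

```bash
python3 inch.py '[[-0.024, 0.006, 0, 0.15, 1], [-0.024, 0.006, 0, 0.3, 1], [-0.024, 0.006, 0, 0.45, 1], [-0.024, 0.006, 0, 0.6, 1], [-0.024, 0.006, 0, 0.75, 1], [-0.024, 0.006, 0, 0.87, 1], [-0.024, 0.006, 0, 0.87, 1], [-0.024, 0.006, 0, 0.87, 1]]'
python3 - <<'E'
from wm import *
s=ctrl.get_state();im=ctrl.get_image("wrist");go([.477,-.192,.23],-67);run(im,s,np.array([.4775,-.193]))
cv2.imwrite("pics/w3.png",im[:,:,::-1]);np.save("pics/s3.npy",np.r_[s["position"],s["tool_rot"]])
p=proj([[.4775,-.193,.08]],cam("wrist",s))[0].astype(int);print(p)
y0,x0=max(p[1]-75,0),max(p[0]-100,0);print(x0,y0);cv2.imwrite("pics/w3c.png",cv2.resize(im[y0:y0+140,x0:x0+190],None,fx=4,fy=4,interpolation=2)[:,:,::-1])
E
```

```text
time: 8.8
position: [0.476, -0.2166, 0.2281]
tool_rot: [-3.062, -0.694, 0.003]
ft_force: [0.3, 1.3, -0.7]
grip_width: 0.998
grip_force: 0.0
pos [ 0.4762 -0.2167  0.2284] psi -64.48 j7 -0.774 tilt 0.12 t 8.85
shift [ 0.0114 -0.0219 -0.0016] turn 0.044
cap [[231.33333333 166.04166667]] 24 [ 0.4803 -0.1895  0.116 ]
red 18 [[236.1 125.7]] r 0.0356 ang 25.4
brass 94 [[238.2 119.2]] r 0.0415 ang 23.0
[236 163]
136 88
```

View pics/w3c.png

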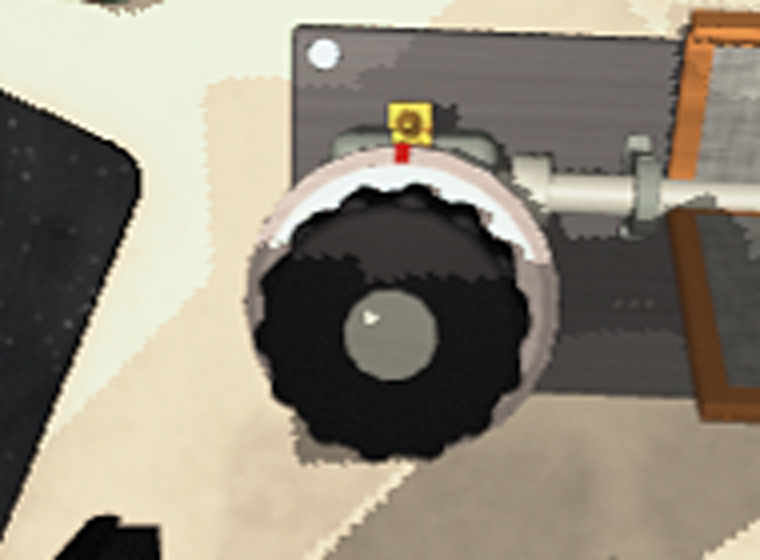

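The view shows the mark at (402,153) and the spike at (410,123), about 1–2 mm apart before parallax, so step 1 is within tolerance. Now I'll refine the lectern yaw and box pose.

```bash
python3 - <<'E'
from wm import *
v=np.load("pics/s3.npy");s=dict(position=v[:3],tool_rot=v[3:]);c=cam("wrist",s)
X=lambda x,y:[x/4+136,y/4+88]
e=onz([X(295,26),X(685,39),X(295,185)],.01,c)[:,:2]
for i,j in((1,0),(2,0)):
    d=e[j]-e[i];print("edge",np.degrees(np.arctan2(d[1],d[0])),np.hypot(*d))
w=onz([X(390,336)],.116,c)[0];print("w",w)
for y in(23.3,24.5):
    t=np.radians(y);A=np.array([[np.cos(t),-np.sin(t)],[np.sin(t),np.cos(t)]])
    wc=np.array([.4777,-.193]);print(y,"corner pred",wc+A@np.array([.066,.038]),"meas",e[0],"seat",wc+A@np.array([.024,-.1]))
v1=np.load("pics/s1.npy");c1=cam("wrist",dict(position=v1[:3],tool_rot=v1[3:]))
B=onz([(86,147.3),(139,147.3),(140.2,187.3),(90.7,187.3)],.085,c1)[:,:2];print(B,"box",B.mean(0))
for i,j in((0,1),(1,2),(3,2),(0,3)):
    d=B[j]-B[i];print(np.degrees(np.arctan2(d[1],d[0])),np.hypot(*d))
E
```

```text
edge 113.70386106710428 0.11004857304214179
edge 23.495127718975656 0.04449802390031221
w [ 0.47639631 -0.19333655  0.116     ]
23.3 corner pred [ 0.52328673 -0.13199303] meas [ 0.52237574 -0.1342674 ] seat [ 0.53929726 -0.27535155]
24.5 corner pred [ 0.5219991  -0.13105172] meas [ 0.52237574 -0.1342674 ] seat [ 0.54100839 -0.27404349]
[[ 0.3498453  -0.30015807]
 [ 0.38283952 -0.26133203]
 [ 0.41127619 -0.28848066]
 [ 0.37960124 -0.32596412]] box [ 0.38089056 -0.29398372]
49.642244256102686 0.05095174123225212
-43.67255669513045 0.03931529072492603
49.8009258143578 0.04907456280993932
-40.93369788654272 0.0393874153445593
```

```bash
python3 -c "
from d import *
go([.387,-.2982,.19],-130.3)"
```

```text
pos [ 0.4762 -0.2167  0.2284] psi -64.48 j7 -0.774 tilt 0.12 t 8.85
shift [-0.1156  0.0352  0.0385] turn 1.1488
```

```bash
python3 inch.py '[[-0.04, 0.012, 0, 0.15, 1], [-0.08, 0.024, 0, 0.3, 1], [-0.116, 0.035, 0, 0.45, 1], [-0.116, 0.035, 0, 0.6, 1], [-0.116, 0.035, 0.02, 0.75, 1], [-0.116, 0.035, 0.038, 0.9, 1], [-0.116, 0.035, 0.038, 1.05, 1], [-0.116, 0.035, 0.038, 1.149, 1], [-0.116, 0.035, 0.038, 1.149, 1], [-0.116, 0.035, 0.038, 1.149, 1]]'
python3 - <<'E'
from d import *
go([.387,-.2982,.045],-130.3)
s=ctrl.get_state();im=ctrl.get_image("wrist");c=cam("wrist",s)
a=np.radians(49.7);x=np.array([np.sin(a),-np.cos(a)]);y=np.array([np.cos(a),np.sin(a)])
P=[np.r_[np.array([.381,-.2935])+i*.02*x+j*.025*y,.085] for i,j in((1,1),(1,-1),(-1,-1),(-1,1))]
q=proj(P,c);print(q.round(1).tolist())
o=im[:,:,::-1].copy();cv2.polylines(o,[q.round().astype(int).reshape(-1,1,2)],True,(0,255,0),1)
x0=int(np.clip(q[:,0].mean()-90,0,332));y0=int(np.clip(q[:,1].mean()-75,0,234));print(x0,y0);cv2.imwrite("pics/w4.png",cv2.resize(o[y0:y0+150,x0:x0+180],None,fx=4,fy=4,interpolation=2))
E
```

```text
time: 9.85
position: [0.3869, -0.2981, 0.1914]
tool_rot: [-2.95, 1.081, 0.001]
ft_force: [1.3, 0.2, 0.2]
grip_width: 1.001
grip_force: 0.0
pos [ 0.3869 -0.2981  0.1914] psi -130.26 j7 -1.673 tilt 0.02 t 9.85
shift [ 0.0002 -0.      0.1464] turn 0.0007
[[227.6, 172.1], [286.8, 172.2], [285.8, 217.0], [228.6, 217.0]]
167 119
```

View pics/w4.png

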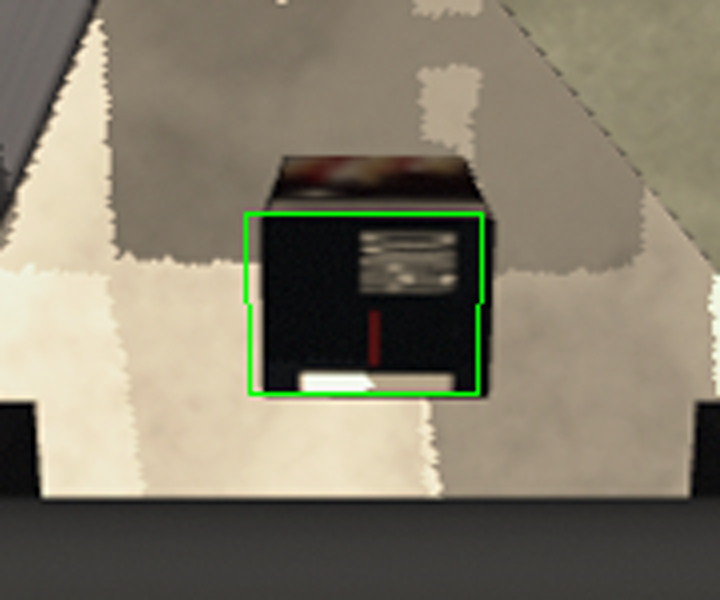

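The box top sits about 2.6 mm to the right of the prediction (centre at (377,303) in the crop). I'll shift tool y by +2.5 mm, descend and grip.

```bash
python3 inch.py '[[0, 0.0025, 0.05, 0, 1], [0, 0.0025, 0.1, 0, 1], [0, 0.0025, 0.13, 0, 1], [0, 0.0025, 0.146, 0, 1], [0, 0.0025, 0.146, 0, 1], [0, 0.0025, 0.146, 0, 0.3], [0, 0.0025, 0.146, 0, 0.3], [0, 0.0025, 0.146, 0, 0.3], [0, 0.0025, 0.146, 0, 0.3], [0, 0.0025, 0.146, 0, 0.3], [0, 0.0025, 0.146, 0, 0.3]]' 8
python3 inch.py '[[0, 0, -0.05, 0, 0.3], [0, 0, -0.1, 0, 0.3], [0, 0, -0.14, 0, 0.3], [0, 0, -0.14, 0, 0.3], [0, 0, -0.14, 0, 0.3]]'
python3 - <<'E'
from d import *
go([.53,-.279,.19],-66.4)
im=ctrl.get_image("scene");cv2.imwrite("pics/s5.png",cv2.resize(im[150:330,120:360],None,fx=3,fy=3,interpolation=2)[:,:,::-1])
E
```

```text
time: 11.0
position: [0.3856, -0.3003, 0.0459]
tool_rot: [2.947, -1.086, 0.001]
ft_force: [-0.8, -0.1, 1.2]
grip_width: 0.571
grip_force: 8.0
time: 11.5
position: [0.3855, -0.3003, 0.1861]
tool_rot: [2.947, -1.086, 0.002]
ft_force: [0.8, 0.2, -0.6]
grip_width: 0.575
grip_force: 8.0
pos [ 0.3855 -0.3003  0.1861] psi -130.46 j7 -1.672 tilt 0.09 t 11.5
shift [ 0.0961 -0.11   -0.0038] turn -1.1181
```

View pics/s5.png

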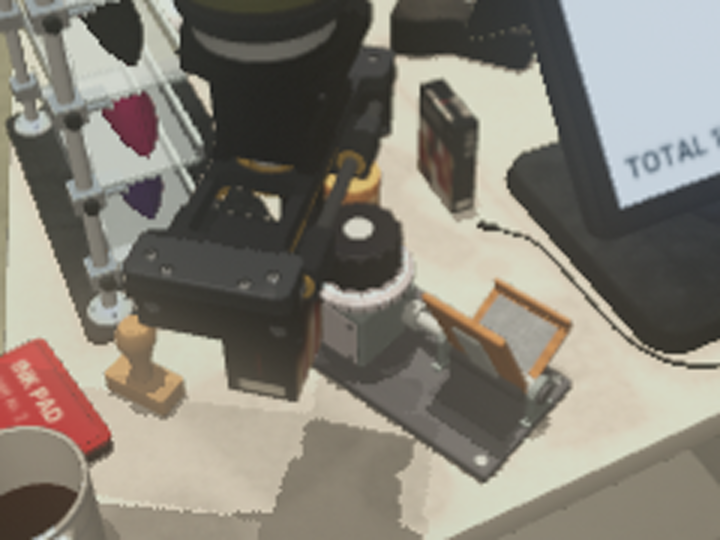

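I've now used all ten views; the last one showed the box held upright over its spot with its underside at (265,395). From here I'll go by measurements. First, carry the box above the ledge.

```bash
python3 -c "
from d import *
go([.5582,-.2669,.19],-66.4)"
python3 inch.py '[[0.02, -0.02, -0.004, -0.14, 0.3], [0.04, -0.045, -0.008, -0.28, 0.3], [0.06, -0.07, -0.008, -0.42, 0.3], [0.08, -0.09, -0.008, -0.56, 0.3], [0.095, -0.11, -0.008, -0.7, 0.3], [0.105, -0.125, -0.008, -0.84, 0.3], [0.11, -0.13, -0.008, -0.98, 0.3], [0.11, -0.13, -0.008, -1.118, 0.3], [0.11, -0.13, -0.008, -1.118, 0.3], [0.11, -0.13, -0.008, -1.118, 0.3]]'
python3 -c "
from d import *
go([.5582,-.2669,.115],-66.4)"
```

```text
pos [ 0.3847 -0.2997  0.1846] psi -130.47 j7 -1.672 tilt 0.08 t 11.55
shift [ 0.1107 -0.1376 -0.0056] turn -1.1182
time: 12.55
position: [0.5524, -0.2723, 0.1915]
tool_rot: [-3.074, -0.637, 0.004]
ft_force: [0.0, -0.5, -0.8]
grip_width: 0.571
grip_force: 8.0
pos [ 0.5524 -0.2723  0.1915] psi -66.6 j7 -0.858 tilt 0.2 t 12.55
shift [ 0.0077 -0.0025  0.0765] turn -0.0034
```

```bash
python3 inch.py '[[0.0077, -0.0025, 0.03, 0, 0.3], [0.0077, -0.0025, 0.06, 0, 0.3], [0.0077, -0.0025, 0.0765, 0, 0.3], [0.0077, -0.0025, 0.0765, 0, 0.3], [0.0077, -0.0025, 0.0765, 0, 0.3]]' 5
python3 - <<'E'
from d import *
go([.5582,-.2669,.096],-66.4)
# orange-wood board pixels in the scene view, and box silhouette check
im=ctrl.get_image("scene");cv2.imwrite("pics/s6.png",im[:,:,::-1])
c=cam("scene");a=im.astype(int);m=(a[...,0]-a[...,2]>60)&(a[...,0]>110);vv,uu=np.mgrid[:384,:512];m&=(uu>250)&(uu<330)&(vv>230)&(vv<310)
t=np.radians(23.6);X=np.array([np.cos(t),np.sin(t),0]);Y=np.array([-np.sin(t),np.cos(t),0]);Z=np.array([0,0,1.]);S=np.array([.539,-.2753,.034])
b=np.radians(25);n=np.cos(b)*X+np.sin(b)*Z;u=-np.sin(b)*X+np.cos(b)*Z
P=[S+i*Y+j*n+k*u for i,j,k in((.032,0,.088),(-.032,0,.088),(-.032,.048,.008),(.032,.048,.008))]
print(proj(P,c).round(1).tolist())
p=np.c_[uu[m],vv[m]];print(len(p),p.min(0),p.max(0),cv2.convexHull(p.astype(np.int32)).reshape(-1,2).tolist())
E
```

```text
time: 13.05
position: [0.5596, -0.2676, 0.1175]
tool_rot: [3.075, 0.64, 0.0]
ft_force: [0.2, 0.2, -1.3]
grip_width: 0.576
grip_force: 5.0
pos [ 0.5596 -0.2676  0.1175] psi -66.48 j7 -0.894 tilt 0.02 t 13.05
shift [-0.001  -0.0012  0.0215] turn -0.0014
[[261.2, 246.1], [288.6, 262.4], [308.9, 257.5], [283.5, 243.0]]
66 [268 253] [304 274] [[304, 266], [298, 274], [297, 274], [269, 254], [268, 253], [270, 253], [273, 254], [304, 265]]
```

```bash
python3 inch.py '[[-0.001, 0.001, 0.01, 0, 0.3], [-0.001, 0.001, 0.017, 0, 0.3], [-0.001, 0.001, 0.017, 0, 0.3]]' 5
python3 inch.py '[[0, 0, 0.002, 0, 0.3], [0, 0, 0.002, 0, 0.3]]'
python3 inch.py '[[0, 0, 0.002, 0, 0.3], [0, 0, 0.002, 0, 0.3]]'
python3 -c "
from d import *
go([.5582,-.2669,.096],-66.4)"
```

```text
time: 13.4
position: [0.5583, -0.2685, 0.099]
tool_rot: [-3.075, -0.642, 0.002]
ft_force: [0.2, -0.2, -0.9]
grip_width: 0.579
grip_force: 5.0
time: 13.6
position: [0.5589, -0.2685, 0.0979]
tool_rot: [-3.075, -0.642, 0.0]
ft_force: [-0.3, -0.3, -0.9]
grip_width: 0.573
grip_force: 5.0
time: 13.8
position: [0.5594, -0.2685, 0.0963]
tool_rot: [3.075, 0.642, 0.001]
ft_force: [0.2, -0.0, -0.5]
grip_width: 0.577
grip_force: 5.0
pos [ 0.5594 -0.2685  0.0963] psi -66.4 j7 -0.899 tilt 0.06 t 13.8
shift [-0.0005 -0.002   0.0003] turn 0.0001
```

```bash
for i in 1 2 3; do python3 inch.py '[[0, 0, 0.0015, 0, 0.3], [0, 0, 0.0015, 0, 0.3]]' | grep -E 'posi|ft'; done
```

```text
position: [0.5597, -0.2684, 0.0952]
ft_force: [1.6, 0.5, 1.9]
position: [0.5597, -0.2684, 0.0942]
ft_force: [0.7, 0.8, 4.2]
position: [0.5597, -0.2684, 0.0929]
ft_force: [0.9, 0.9, 6.6]
```

```bash
python3 inch.py '[[-0.003, 0, 0, 0, 0.3], [-0.006, 0, 0, 0, 0.3], [-0.008, 0, 0, 0, 0.3], [-0.01, 0, 0, 0, 0.3]]' 4| grep -E 'posi|ft|width'
python3 inch.py '[[-0.003, 0, 0.001, 0, 0.3], [-0.005, 0, 0.002, 0, 0.3], [-0.005, 0, 0.002, 0, 0.3]]'| grep -E 'posi|ft'
python3 inch.py '[[-0.003, 0, 0.0015, 0, 0.3], [-0.005, 0, 0.0025, 0, 0.3], [-0.005, 0, 0.0025, 0, 0.3]]' | grep -E 'posi|ft|width'
```

```text
position: [0.5494, -0.2728, 0.0913]
ft_force: [2.0, -0.1, 0.7]
grip_width: 0.575
position: [0.5443, -0.2749, 0.089]
ft_force: [0.5, -1.1, -1.7]
position: [0.5399, -0.2768, 0.0866]
ft_force: [0.7, 0.1, -0.4]
grip_width: 0.573
```

```bash
for i in 1 2; do python3 inch.py '[[-0.0015, 0, 0.001, 0, 0.3], [-0.002, 0, 0.0015, 0, 0.3], [-0.002, 0, 0.0015, 0, 0.3]]' 4| grep -E 'posi|ft|width';done
python3 - <<'E'
from d import *
s=ctrl.get_state()
for n in("wrist","scene"):
    im=ctrl.get_image(n);cv2.imwrite(f"pics/{n}7.png",im[:,:,::-1])
c=cam("wrist",s)
t=np.radians(23.6);X=np.array([np.cos(t),np.sin(t),0]);Y=np.array([-np.sin(t),np.cos(t),0]);Z=np.array([0,0,1.]);S=np.array([.539,-.2753,.034])
for b in(0,12,25):
    b=np.radians(b);n=np.cos(b)*X+np.sin(b)*Z;u=-np.sin(b)*X+np.cos(b)*Z
    G=np.array([*s["position"][:2],s["position"][2]+.019])
    print(np.degrees(b),proj([G+i*Y+(-.008+j)*n+k*u for i,j,k in((.025,.02,.02),(-.025,.02,.02),(-.025,-.02,.02),(.025,-.02,.02),(.025,.02,-.065),(-.025,.02,-.065))],c).round(0).tolist())
im=cv2.imread("pics/wrist7.png")
# column profile through the box middle
print([ (r,im[r,258].tolist()) for r in range(60,330,5)])
E
```

```text
position: [0.5387, -0.2774, 0.0854]
ft_force: [1.0, -0.5, -0.3]
grip_width: 0.572
position: [0.5372, -0.2781, 0.0841]
ft_force: [1.2, 0.9, 1.3]
grip_width: 0.573
0.0 [[196.0, 243.0], [317.0, 243.0], [313.0, 326.0], [201.0, 326.0], [220.0, 190.0], [295.0, 190.0]]
12.000000000000002 [[196.0, 255.0], [318.0, 255.0], [311.0, 324.0], [203.0, 324.0], [218.0, 172.0], [296.0, 172.0]]
25.0 [[196.0, 268.0], [318.0, 268.0], [308.0, 318.0], [206.0, 318.0], [216.0, 153.0], [298.0, 153.0]]
[(60, [4, 3, 2]), (65, [6, 5, 4]), (70, [2, 1, 1]), (75, [15, 16, 17]), (80, [16, 17, 18]), (85, [13, 15, 14]), (90, [14, 15, 15]), (95, [16, 13, 17]), (100, [16, 17, 14]), (105, [177, 207, 224]), (110, [175, 205, 222]), (115, [176, 206, 221]), (120, [173, 203, 221]), (125, [174, 203, 220]), (130, [181, 212, 227]), (135, [44, 84, 135]), (140, [44, 86, 137]), (145, [65, 126, 202]), (150, [138, 147, 151]), (155, [130, 140, 146]), (160, [77, 128, 170]), (165, [77, 129, 170]), (170, [78, 128, 170]), (175, [78, 129, 170]), (180, [52, 88, 115]), (185, [53, 89, 117]), (190, [51, 83, 110]), (195, [46, 75, 100]), (200, [25, 38, 56]), (205, [9, 9, 18]), (210, [11, 10, 18]), (215, [10, 9, 18]), (220, [11, 10, 17]), (225, [11, 10, 16]), (230, [56, 66, 74]), (235, [15, 15, 20]), (240, [108, 129, 141]), (245, [38, 40, 40]), (250, [50, 50, 52]), (255, [56, 58, 59]), (260, [56, 60, 61]), (265, [59, 61, 63]), (270, [53, 55, 57]), (275, [13, 10, 10]), (280, [69, 80, 87]), (285, [84, 99, 108]), (290, [58, 68, 74]), (295, [51, 59, 63]), (300, [11, 9, 8]), (305, [26, 60, 79]), (310, [28, 61, 80]), (315, [20, 26, 29]), (320, [18, 17, 17]), (325, [18, 16, 18])]
```

```bash
for i in 1 2 3; do python3 inch.py '[[-0.001, 0, 0.001, 0, 0.3], [-0.0015, 0, 0.0015, 0, 0.3], [-0.0015, 0, 0.0015, 0, 0.3]]' 4| grep -E 'posi|ft';done
python3 - <<'E'
from d import *
im=ctrl.get_image("wrist")
print([(r,im[r,245:272:13].tolist()) for r in range(126,166,2)])
go([0,0,0],-66.4)
E
```

```text
position: [0.5368, -0.2784, 0.0833]
ft_force: [3.6, 2.3, 4.1]
position: [0.5343, -0.2795, 0.0811]
ft_force: [3.9, 2.2, 3.9]
position: [0.5327, -0.2801, 0.0794]
ft_force: [3.5, 1.6, 3.7]
[(126, [[134, 81, 40], [133, 79, 39], [133, 80, 40]]), (128, [[136, 84, 43], [137, 84, 44], [135, 84, 44]]), (130, [[139, 86, 46], [140, 88, 47], [137, 85, 46]]), (132, [[138, 86, 45], [137, 86, 44], [137, 85, 43]]), (134, [[161, 101, 54], [154, 97, 50], [136, 86, 45]]), (136, [[207, 129, 68], [210, 131, 68], [211, 132, 68]]), (138, [[185, 115, 61], [186, 116, 61], [188, 118, 61]]), (140, [[106, 83, 67], [116, 85, 65], [117, 83, 63]]), (142, [[147, 144, 135], [149, 145, 135], [158, 154, 144]]), (144, [[137, 134, 125], [153, 149, 139], [152, 148, 139]]), (146, [[127, 125, 117], [138, 135, 126], [162, 159, 148]]), (148, [[126, 70, 65], [159, 143, 121], [141, 113, 105]]), (150, [[122, 37, 33], [173, 133, 84], [114, 19, 18]]), (152, [[142, 73, 63], [171, 131, 81], [140, 67, 57]]), (154, [[166, 116, 98], [171, 130, 80], [117, 24, 22]]), (156, [[182, 147, 124], [170, 129, 78], [147, 80, 69]]), (158, [[197, 173, 144], [168, 128, 76], [113, 17, 18]]), (160, [[201, 180, 149], [168, 127, 76], [116, 22, 21]]), (162, [[204, 186, 155], [169, 128, 76], [116, 24, 22]]), (164, [[205, 188, 156], [169, 128, 76], [116, 21, 21]])]
pos [ 0.5327 -0.2802  0.0794] psi -66.41 j7 -0.861 tilt 0.02 t 17.05
shift [-0.376  -0.4699  0.0794] turn -0.0002
```

The force has levelled off at about 4 N, so the pads are slipping and the box is seated against ledge and board. I'll relieve the force, release, and check before lifting.

```bash
python3 inch.py '[[0.001, 0, -0.001, 0, 0.3], [0.001, 0, -0.001, 0, 0.3]]' 3| grep -E 'posi|ft|force'
python3 inch.py '[[0, 0, 0, 0, 0.62], [0, 0, 0, 0, 0.68], [0, 0, 0, 0, 0.75], [0, 0, 0, 0, 0.8], [0, 0, 0, 0, 0.8]]' | grep -E 'posi|ft|width|force'
python3 - <<'E'
from d import *
im=ctrl.get_image("wrist")
print([(r,im[r,245:272:13].tolist()) for r in range(130,160,2)])
E
```

```text
position: [0.5324, -0.2799, 0.0796]
ft_force: [2.4, -0.4, 0.3]
grip_force: 3.0
position: [0.5336, -0.2796, 0.0805]
ft_force: [0.0, 0.2, -0.2]
grip_width: 0.781
grip_force: 0.0
[(130, [[138, 86, 46], [137, 86, 44], [137, 84, 44]]), (132, [[140, 88, 46], [140, 88, 47], [140, 86, 45]]), (134, [[134, 83, 43], [136, 85, 44], [137, 86, 45]]), (136, [[173, 109, 57], [170, 105, 56], [120, 74, 40]]), (138, [[208, 130, 68], [208, 130, 68], [208, 130, 68]]), (140, [[176, 109, 56], [177, 109, 56], [178, 109, 56]]), (142, [[119, 106, 93], [118, 104, 91], [107, 94, 82]]), (144, [[146, 143, 133], [149, 146, 136], [156, 153, 143]]), (146, [[141, 137, 128], [144, 142, 133], [158, 155, 145]]), (148, [[122, 90, 85], [154, 137, 114], [141, 112, 105]]), (150, [[126, 43, 37], [171, 129, 77], [114, 20, 18]]), (152, [[145, 81, 68], [169, 128, 76], [137, 62, 52]]), (154, [[167, 121, 102], [169, 128, 76], [117, 25, 23]]), (156, [[186, 154, 128], [169, 127, 76], [145, 78, 68]]), (158, [[201, 178, 148], [169, 128, 76], [113, 18, 17]])]
```

```bash
python3 inch.py '[[0, 0, -0.02, 0, 0.8], [0, 0, -0.06, 0, 0.8], [0, 0, -0.1, 0, 0.8], [0, 0, -0.14, 0, 0.8], [-0.03, 0, -0.16, 0, 0.8], [-0.03, 0, -0.16, 0, 0.8], [-0.03, 0, -0.16, 0, 0.8]]'
python3 - <<'E'
from wm import *
s=ctrl.get_state();im=ctrl.get_image("wrist");cv2.imwrite("pics/w8.png",im[:,:,::-1])
run(im,s,np.array([.477,-.193]))
c=cam("wrist",s);t=np.radians(23.6);X=np.array([np.cos(t),np.sin(t),0]);Y=np.array([-np.sin(t),np.cos(t),0]);Z=np.array([0,0,1.]);S=np.array([.539,-.2753,.034])
b=np.radians(25);n=np.cos(b)*X+np.sin(b)*Z;u=-np.sin(b)*X+np.cos(b)*Z
q=proj([S+i*Y+j*n+k*u for i,j,k in((.025,.04,.085),(-.025,.04,.085),(-.025,0,.085),(.025,0,.085),(.025,.04,0),(-.025,.04,0),(.032,.0,.088),(-.032,.0,.088))],c).round(0);print(q.tolist())
mx=int(q[0:4,0].mean());my=int(q[0:4,1].mean())
d=(im.max(-1)<60).astype(np.uint8)
print("row",my,"dark cols",[int(x) for x in np.where(np.diff(d[my].astype(int)))[0]])
for col in(mx-20,mx+20):print("col",col,[(r,im[r,col].tolist()) for r in range(my-110,my+60,6) if 0<=r<384])
E
```

```text
time: 18.5
position: [0.506, -0.292, 0.2408]
tool_rot: [3.075, 0.64, 0.001]
ft_force: [0.0, 0.6, -0.9]
grip_width: 0.8
grip_force: 0.0
cap [[147.52197802 167.81318681]] 182 [ 0.4775 -0.1966  0.116 ]
red 22 [[151.  123.6]] r 0.036 ang 27.9
brass 113 [[158.1 117.1]] r 0.0422 ang 19.0
[[225.0, 141.0], [284.0, 141.0], [282.0, 178.0], [228.0, 178.0], [231.0, 98.0], [279.0, 98.0], [220.0, 180.0], [290.0, 180.0]]
row 159 dark cols [20, 99, 113, 133, 150, 183, 192, 222, 228, 285, 287, 288]
col 234 [(49, [236, 227, 199]), (55, [237, 226, 197]), (61, [237, 225, 196]), (67, [237, 226, 198]), (73, [236, 224, 195]), (79, [237, 230, 204]), (85, [234, 226, 197]), (91, [234, 151, 77]), (97, [152, 149, 140]), (103, [159, 145, 121]), (109, [174, 141, 96]), (115, [67, 43, 29]), (121, [27, 13, 14]), (127, [19, 11, 12]), (133, [194, 177, 147]), (139, [162, 147, 124]), (145, [16, 17, 18]), (151, [9, 9, 13]), (157, [8, 10, 9]), (163, [9, 9, 11]), (169, [8, 9, 10]), (175, [11, 14, 14]), (181, [115, 72, 39]), (187, [132, 123, 104]), (193, [129, 119, 102]), (199, [150, 139, 120]), (205, [201, 187, 161]), (211, [162, 148, 128]), (217, [174, 159, 137])]
col 274 [(49, [15, 15, 11]), (55, [16, 15, 13]), (61, [0, 0, 0]), (67, [236, 224, 195]), (73, [223, 206, 177]), (79, [214, 196, 169]), (85, [218, 200, 172]), (91, [222, 139, 72]), (97, [143, 141, 131]), (103, [178, 143, 97]), (109, [165, 126, 74]), (115, [29, 10, 14]), (121, [28, 13, 15]), (127, [75, 63, 54]), (133, [197, 179, 149]), (139, [133, 122, 103]), (145, [176, 160, 135]), (151, [150, 138, 118]), (157, [40, 37, 33]), (163, [9, 11, 12]), (169, [8, 9, 12]), (175, [147, 134, 112]), (181, [116, 72, 39]), (187, [167, 152, 131]), (193, [158, 145, 125]), (199, [155, 142, 122]), (205, [157, 144, 125]), (211, [154, 141, 121]), (217, [155, 142, 122])]
```

The box pose matches the seated prediction to about 2 px. I'll triangulate the mark, pointer and cap across the wrist views to check the wheel setting.

```bash
python3 - <<'E'
from d import *
s8=ctrl.get_state();cs=[]
for f in("s2","s3"):
    v=np.load(f"pics/{f}.npy");cs.append(cam("wrist",dict(position=v[:3],tool_rot=v[3:])))
cs.append(cam("wrist",s8))
im8=cv2.imread("pics/w8.png")[:,:,::-1].astype(int)
obs=dict(red=[(287.8,152.4),(236.1,125.7),(151,123.6)],brass=[(289.9,145.7),(238.2,119.2),(158.1,117.1)],cap=[(258.3,184),(233.5,172),(147.5,167.8)])
P={}
for k,uv in obs.items():
    A=np.zeros((3,3));b=np.zeros(3)
    for q,c in zip(uv,cs):
        o,v=ray([q],c);v=v[0]/np.linalg.norm(v[0]);M=np.eye(3)-np.outer(v,v);A+=M;b+=M@o
    P[k]=np.linalg.solve(A,b);print(k,P[k].round(4),[ (proj([P[k]],c)[0]-q).round(1).tolist() for q,c in zip(uv,cs)])
for k in("red","brass"):
    d=P[k]-P["cap"];print(k,np.hypot(d[0],d[1]),np.degrees(np.arctan2(d[1],d[0])))
E
```

```text
red [ 0.5108 -0.178   0.0873] [[-0.3, 0.3], [0.0, -0.3], [-0.1, -0.2]]
brass [ 0.5155 -0.1761  0.0634] [[-0.4, 0.6], [-0.2, -0.6], [0.0, -0.1]]
cap [ 0.4768 -0.1942  0.1129] [[-1.3, 0.3], [1.3, -0.6], [-0.8, -0.5]]
red 0.03769734058402061 25.52228156471875
brass 0.04276582966348639 25.06745653029045
```

Triangulation puts the mark at 25.5° and the pointer at 25.1°, so less than 1 mm apart. I'm handing it in.

```bash
python3 inch.py '[[0, 0, 0, 0, 0.8], [0, 0, 0, 0, 0.8], [0, 0, 0, 0, 0.8]]' | head -2; python3 -c "
from bench import ctrl
print(ctrl.close_job())"
```

```text
time: 18.85
position: [0.5064, -0.2909, 0.2396]
the job is handed in; nothing more can be done
None
```

I handed the job in at 18.85 s with the red mark less than 1 mm from the pointer and the box released upright on the ledge, flat against the board and about 2 mm off centre by the last wrist picture; the robot touched nothing at the end, I never moved near the candle or the other box (not re-measured), and no verdict came back.

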